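# Lock the desk fan's front grille and switch it on

### The arm

A 7-joint arm with a two-finger parallel gripper is mounted at the origin on the work surface. World frame = base frame: x ahead of the robot, y to its left, z up, the work surface at z = 0. Lengths are in mm, angles in degrees, forces in N, time in s.
With the tool pointing down it reaches from about 350 to 900 mm from the base axis. Payload 8.1 kg.
Tool frame: the origin (TCP) lies midway between the tips of the shut fingers; the grasp point (between the pads) lies 19 mm behind it; z points along the fingers, y is the line along which they close (so a half turn about z gives the same grasp; the last joint's range is limited). The gripper opens to 92 mm and grips with 3 to 60 N. Pads are 19 mm wide; open, the fingers measure 130 mm over their backs; the gripper's body (75 mm by 190 mm) begins 47 mm behind the grasp point.
Start: joints at [-80.478, 24.895, 1.432, 90.138, -0.665, 64.973, -4.303], TCP at [166.011, 602.563, 226.742] pointing down, gripper open.
Joint ranges: [-149.89, 149.89], [-25.12, 119.58], [-72.63, 75.52], [4.76, 147.25], [-75.54, 255.54], [6.69, 114.76], [-157.13, 157.13]. Speed limits (degrees/s): [127.2, 127.2, 172.46, 172.46, 180, 180, 180].

### API

Orientations are given as [roll, pitch, yaw] about the fixed x, y, z axes, in that order (R = Rz(yaw) Ry(pitch) Rx(roll)).
In Python, from rig import env, imaging gives the robot as it stands.
- The arm moves only by the shell command python3 -m inch 'ROWS' [FORCE]. ROWS is JSON, a list of rows, each a list of 7 numbers: the turn, a rotation vector about the tool's x, y, z in degrees, then the shift along the tool's x, y, z in m, then the finger opening in m, from 0 to 0.0918. In form: [[ax, ay, az, dx, dy, dz, fingers], ...]. A call has 1 to 5 rows; each row is the pose to reach, as a shift and turn from the pose commanded when the call began, along the tool's axes at that moment; what a row does not reach only later rows make up. A row lasts 1/12 s, in which the tool goes at most 41.7 mm and 7.16 degrees, less where a joint would pass 70% of its speed; a pose out of reach is approached as far as the arm can. A call with a gripper value outside its range is refused whole. The fingers move at their own pace and stop on an object; FORCE is the grip in N (left out, the last holds). Time passes only in rows, so rows that repeat a pose let the fingers close. It gives the time, the measured TCP pose, the force, the opening and the grip force at its end, in the units of the state.
- env.read_state(): the state, without advancing time (a new reading comes with each control period).
- imaging.camera(name): name is "scene" or "top"; returns a dict with "pixels" (480x640x3 uint8, red, green, blue), "range_z" (480x640 float32, mm along the optical axis (not along the pixel's ray), 0 where there is no reading), "K" (3x3 intrinsics, pixels), "k1" (the pictures are not rectified: a ray, as slopes to the right and down, at radius r is drawn at 1 + k1 r^2 times it, then the intrinsics apply), "T" (4x4, takes a point from camera to world coordinates). Camera axes: x right, y up, looking along -z (the intrinsics and any distortion apply to the point x, -y, -z); pixel columns grow to the right and rows downward; lengths in mm; the calibration is good to about 2 mm. A picture is of the moment at which its call begins.
- env.sign_off(): hands the job in; it is judged then, once.
Trained networks look in the newest picture that a camera, given by its name, has taken for a name from the list of things; names that differ only in an ending like _2 or _b are one class to them, and where a whole thing is asked for, a point or a joint stands for the part that bears it (a point fixed in the world has none). Each returns a list of dicts, best first, with "score" (0 to 1); they miss things now and then, are a little off and sometimes report something else, mostly with a low value. They report only what shows in the picture. A call takes as long as a camera call.
- imaging.silhouettes(label, camera): "region" (480x640 bool, what is visible of it).
- imaging.mark_of(label, camera): "location" ([x, y, z] in mm, in the coordinates of the camera as it stood for that picture, good to about 4 mm: a listed point, or the origin of a listed thing).
The state is a dict: "time_s": time; "qpos": joint angles; "qvel": joint speeds; "effort": joint torques, N m; "ee_pos": TCP position; "eef_rot": TCP orientation; "contact_force": force on the tool from outside, world axes, zero at the start; "moment": the same for the moment, N m; "grip_width": finger opening in mm; "grasp_force": force on a finger pad.
Only numpy, scipy, OpenCV 4.12 (cv2) and the standard library are available. Lean on these libraries where they do the work, as an engineer would, in place of code of your own. Each camera call takes 0.05 s, during which the arm holds its last target. There are 200 camera calls.

### The job

The cordless desk fan has just been cleaned and its front grille is on but not locked: turn the grille clockwise by its grips until it snaps home at the closed mark, and only then turn the rotary switch on the fan's foot from off to on. Leave the fan's head at the tilt it has, and leave the other things on the desk where they are.

Things in the scene. Friction and masses are not known exactly. Their poses are not given: they have to be found in the camera images.
- fan: White cordless desk fan, fixed. Origin on the desk under the tilt axis, z up, front towards -x. Foot x -225 to +75 mm, 180 mm wide, 32 mm high; switch console at its front end, top 44 mm up. Yoke arms at y +-111 mm (caps out to +-130 mm), up to 178 mm high, carry the round head, 173 mm across, 85 mm deep, on a tilt axis along y, 155 mm above the desk.
- head (a joint): Tilt of the fan's head, rad: 0 = facing straight up, growing as it leans towards the fan's front. Starts at 0.17 to 0.44. A stiff friction hinge that holds until some 2 N m acts on it (about 22 N at the head's edge), so do not lean on it.
- fan_face (a point): Point on the head (does not turn with the grille): centre of the grille's rim face, on the grille's turning axis, 50 mm from the tilt axis. Its z axis is the turning axis, pointing out of the fan; its x and y are the fan's x and y tilted with the head.
- lock_mark (a point): Closed mark on the head: outer upper end of one short raised black bar on the housing, at the middle of the fan's front (97.5 mm from the turning axis, 15 mm behind the rim face). The open mark, two studs, is 110 degrees counter-clockwise from it, seen looking at the face.
- grille (a joint): Grille ring in the head, rad: 0 = open, growing clockwise seen looking at the face; 1.92 = closed, at its stop: arrow at the closed mark, grips in line with the yoke arms. Starts 0 to 0.25. Friction 0.2 N m; from 1.67 a spring detent resists (to 0.7 N m, 10 N at a grip) and pushes it back if let go before 1.83; past that it snaps on to the stop and holds.
- grip_a (a point): Top middle of one of the two finger grips of the grille (grey ring 180 mm across, with bars). A grip is an upright rib 40 mm long (radial, 46 to 86 mm from the turning axis), 14 mm thick, 26 mm tall above the rim face. Site 66 mm from the axis, turns with the grille; y radially outwards, z along the axis out of the fan. Locked: at the fan's +y side.
- grip_b (a point): The same on the other grip, across the grille from grip_a; here the y axis points radially inwards. When locked it stands at the fan's -y side.
- grille_arrow (a point): Tip of the small raised black arrow on the grille's rim, 90 mm from the turning axis; when locked it stands at the closed mark.
- switch (a joint): Rotary switch on the console, rad: 0 = off, growing clockwise seen from above; 1.05 (60 degrees) = on, at its stop. A spring detent with its top half way (about 0.1 N m to pass) snaps it to the nearer end. Starts at 0.
- switch_grip (a point): Top middle of the switch's bar grip, on its upright axis, 82 mm above the desk, 182 mm in front of the fan's origin. Bar 58 mm long (along x), 15 mm thick, 28 mm tall, on a round skirt 62 mm across, top 54 mm up; its pointed end (-x) points at a dot when off, at a short bar when on. Half way, the bar lies along the fan's x.
- brush: Dusting brush lying on the desk, 200 mm long (along x), wooden handle; origin under its middle. Leave alone.
- screwdriver: Screwdriver, 190 mm long (along x), black handle; origin under its middle. Leave alone.
- mug: White mug, 82 mm across, 95 mm tall, handle at its +y; origin under its middle. Leave alone.
- tape_roll: Roll of packing tape lying flat, 110 mm across, 48 mm high; origin under its middle. Leave alone.
- stapler: Black stapler, 150 mm long (x), about 57 mm high; origin under its middle. Leave alone.
- parcel: Small cardboard parcel 150 x 100 x 70 mm; origin under its middle. Leave alone.
- notepad: Notepad 150 x 105 x 18 mm; origin under its middle. Leave alone.

How it is judged (in metres and radians):
On the way, in this order (a step that is already met when the one before it is completed fails the run):
1. the grille is home at its closed mark while the switch is still off (value of joint grille above 1.87 rad and value of joint switch below 0.25 rad), for 0.2 s.
2. the switch is on (value of joint grille above 1.87 rad and value of joint switch above 0.95 rad), for 0.2 s.
At the end, for the whole second after the job is handed in: The grille is home at its closed mark (joint above 1.87 of 1.92 rad), the switch is on (above 0.95 of 1.05 rad), and the head is tilted as it was (its closed mark within 12 mm of where it started) (all of step 2 and distance of lock_mark from where it was at the start of the episode below 0.012 m); the robot touches nothing.
It fails at once if the switch is turned on before the grille is locked (value of joint switch above 0.6 rad and value of joint grille below 1.8 rad).
It fails at once if the fan's head is tipped (its closed mark moves more than 12 mm) (distance of lock_mark from where it was at the start of the episode above 0.012 m).
It fails at once if one of the other things on the desk is pushed more than 30 mm from its place (distance of any of brush, screwdriver, mug, tape_roll, stapler, parcel, notepad from where it was at the start of the episode above 0.03 m).
It also fails if it takes over 66 s, if anything falls off the work surface, if the arm or the gripper's body presses on something with over 40 N, if the wrist force passes 120 N, or if a joint passes its speed limit or range.

## Working session

There is one attempt and no reset: what is moved stays moved. The work goes in short steps, Python scripts to look and compute and a shell command to move; the robot and the scene stay as the last step left them, time stands still between calls to the robot, and variables do not carry over. Pictures are saved under pics/ and viewed, at most 10 in all, crops included, and the job is handed in when it is done.

```bash
mkdir -p pics; ls
cat > h.py <<'E'
import numpy as np, cv2
from rig import env, imaging
from scipy.spatial.transform import Rotation as R
def w(T,p): return (np.array(T)@np.r_[p,1])[:3]
def marks(cam,names):
    c=imaging.camera(cam)
    for n in names:
        for m in imaging.mark_of(n,cam)[:3]:
            print(cam,n,round(m['score'],2),w(c['T'],m['location']).round(1))
    return c
E
python3 - <<'E'
from h import *
for cam in('scene','top'):
    c=marks(cam,['fan','fan_face','lock_mark','grip_a','grille_arrow','switch_grip'])
    cv2.imwrite(f'pics/{cam}0.png',c['pixels'][:,:,::-1])
s=env.read_state();print(s)
E
```

```text
pics
scene fan 0.88 [ 6.065e+02 -9.520e+01  6.000e-01]
scene fan_face 0.62 [606.6 -88.6 204.9]
scene grip_a 0.71 [ 626.9 -148.6  245.2]
scene grip_a 0.58 [588.6 -21.5 213.7]
scene grille_arrow 0.92 [ 518.8 -112.4  208.6]
scene grille_arrow 0.7 [ 6.093e+02 -9.710e+01  3.000e-01]
scene switch_grip 0.69 [608.7  82.3  82.3]
top fan 0.75 [ 609.8 -100.3    2.5]
top fan_face 0.64 [610.1 -85.6 201. ]
top fan_face 0.64 [ 406.3 -330.3    1.9]
top lock_mark 0.92 [612.9   4.5 167.3]
top grip_a 0.68 [589.9 -19.8 215.9]
top grip_a 0.64 [ 627.3 -144.   245.3]
top grip_a 0.53 [762.5 -49.2  -0.9]
top grille_arrow 0.69 [ 521.  -113.9  211.3]
top switch_grip 0.98 [613.1  86.5  81.6]
top switch_grip 0.32 [ 519.1 -110.8  212.3]
{'time_s': 0.7, 'qpos': array([-80.47722245,  24.89218913,   1.43156597,  90.13543874,
        -0.66277833,  64.97574675,  -4.30169434]), 'qvel': array([ 0.0301828 , -0.06107558, -0.00547599, -0.06605404, -0.02250567,
       -0.1420552 , -0.04618408]), 'effort': array([-5.39908779e-04, -6.67492962e+01,  9.83579345e-01, -3.14774644e+01,
       -6.05237181e-02,  3.19888385e-02,  2.74651256e-05]), 'ee_pos': array([166.0196393 , 602.5700924 , 226.78778952]), 'eef_rot': array([1.79994937e+02, 1.55228167e-03, 1.64596590e+02]), 'contact_force': array([-0.12532727, -0.62400086, -0.08951525]), 'moment': array([0.02215687, 0.00026313, 0.06527902]), 'grasp_force': 0.0, 'grip_width': 91.66839324248093}
```

View pics/scene0.png

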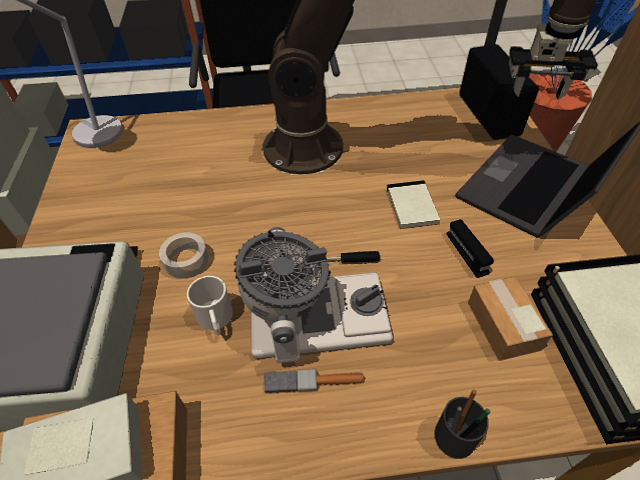

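View pics/top0.png

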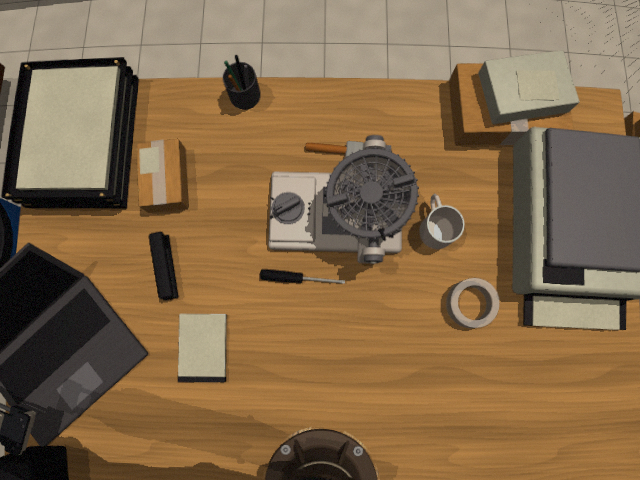

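The fan's front faces world +y: in the top view the switch is at (287,208) and the head at (372,190), with the screwdriver at (300,278) and the mug at (441,225) nearby. Next I'll fit the fan's parameters to repeated marks.

```bash
cat >> h.py <<'E'
from scipy.optimize import least_squares
def model(p):
    x,y,yaw,th,g,s=p
    B=R.from_euler('z',yaw); H=B*R.from_euler('y',-th)   # lean toward -x fan
    o=np.array([x,y,0]); ax=o+[0,0,155]
    h=lambda v: ax+H.apply(v)
    ph=np.pi/2+1.92-g                                    # azimuth of grip_a in head
    u=lambda r,a,z:[r*np.cos(a),r*np.sin(a),z]
    return dict(fan=[o],fan_face=[h([0,0,50])],lock_mark=[h([-97.5,0,35])],
      grip_a=[h(u(66,ph,76)),h(u(-66,ph,76))],grille_arrow=[h(u(90,ph+np.pi/2,50+s))],
      switch_grip=[o+B.apply([-182,0,82])]),H,ax
def observe(n=4,cams=('scene','top')):
    obs=[]
    for _ in range(n):
        for cam in cams:
            c=imaging.camera(cam)
            for k in ['fan','fan_face','lock_mark','grip_a','grille_arrow','switch_grip']:
                for m in imaging.mark_of(k,cam):
                    if m['score']>.45: obs.append((k,w(c['T'],m['location'])))
    return obs
def fit(obs,p0):
    def res(p):
        M=model(p)[0]
        d=[min((np.array(o)-q for q in M[k]),key=np.linalg.norm) for k,o in obs]
        return np.r_[np.ravel(d)/4]
    r=least_squares(res,p0,loss='cauchy',x_scale=[10,10,.1,.1,.1,5]); return r.x
E
python3 - <<'E'
from h import *
o=observe(5)
p=fit(o,[608,-98,-1.57,-0.23+.46,.07,5]);print(p.round(3))
M,H,ax=model(p)
for k in M:
    print(k,np.round(M[k],1).tolist())
    for cam in [0]:
        q=[v for kk,v in o if kk==k]; q=[v for v in q if min(np.linalg.norm(v-m) for m in M[k])<30]
        print('  n',len(q),[np.round(np.mean([v-m for v in q if np.linalg.norm(v-m)<30],0),1).tolist() for m in M[k] if any(np.linalg.norm(v-m)<30 for v in q)])
np.save('p.npy',p)
# depth check : grille plane near the grips tops in top cam
c=imaging.camera('top'); K=c['K']
v,u=np.mgrid[:480,:640]; z=c['range_z']
pts=cv2.undistortPoints(np.stack([u,v],-1).reshape(-1,1,2).astype(float),K,np.array([c['k1'],0,0,0.]))[:,0]
P=np.c_[pts[:,0],-pts[:,1],-np.ones(len(pts))]*z.reshape(-1,1); P=P[z.ravel()>0]
P=P@c['T'][:3,:3].T+c['T'][:3,3]
L=H.inv().apply(P-ax); r=np.hypot(L[:,0],L[:,1]); az=np.degrees(np.arctan2(L[:,1],L[:,0]))
g=(r>45)&(r<87)&(L[:,2]>66)&(L[:,2]<90)
phd=np.degrees(np.pi/2+1.92-p[4])
for s in (0,180):
    dd=(az-phd-s+180)%360-180; m=g&(abs(dd)<25)
    e=np.array([np.cos(np.radians(phd+s)),np.sin(np.radians(phd+s))]); t=np.array([-e[1],e[0]])
    print('grip',s,m.sum(),'rad',np.percentile(L[m,:2]@e,[2,50,98]).round(1),'tan',np.percentile(L[m,:2]@t,[2,50,98]).round(1),'h',np.percentile(L[m,2],[10,50,95]).round(1))
m=(r>84)&(r<89)&(abs(L[:,2]-50)<15)
A=np.c_[L[m,:2],np.ones(m.sum())]; print('rim plane',np.linalg.lstsq(A,L[m,2],rcond=None)[0].round(3),m.sum())
lp=P-[p[0],p[1],0]; lp=R.from_euler('z',-p[2]).apply(lp)-[-182,0,0]
m=(np.hypot(lp[:,0],lp[:,1])<32)&(lp[:,2]>72)
print('switch c',lp[m].mean(0).round(1),m.sum(),cv2.fitLine(lp[m,:2].astype(np.float32),cv2.DIST_L2,0,.01,.01).ravel())
E
```

```text
[ 6.08333e+02 -9.86660e+01 -1.58200e+00  2.15000e-01  5.30000e-02
  1.87700e+00]
fan [[608.3, -98.7, 0.0]]
  n 9 [[1.0, 0.7, 0.1]]
fan_face [[608.5, -88.0, 203.9]]
  n 10 [[1.2, 0.0, -0.4]]
lock_mark [[609.5, 4.0, 168.4]]
  n 10 [[-0.5, 0.0, -1.1]]
grip_a [[589.9, -20.6, 215.8], [627.1, -144.4, 242.7]]
  n 20 [[-0.4, -1.7, 1.1], [1.8, -0.3, 1.6]]
grille_arrow [[522.1, -112.3, 211.3]]
  n 10 [[-3.2, 0.8, 0.0]]
switch_grip [[610.4, 83.3, 82.0]]
  n 9 [[-0.1, 0.4, 0.3]]
grip 0 167 rad [46.4 65.6 84.5] tan [-9.5 -1.4  4.8] h [71.  76.  79.6]
grip 180 174 rad [46.1 64.8 84.3] tan [-9.4 -2.9  4.8] h [71.1 75.2 78.9]
rim plane [-9.0000e-03  1.1000e-02  4.9849e+01] 672
switch c [-0.   0.4 80.9] 193 [ 0.8638889   0.50368243 -0.01928147  0.36430913]
```

```bash
cat >> h.py <<'E'
def goto(Rt,pos):
    s=env.read_state(); Rc=R.from_euler('xyz',s['eef_rot'],degrees=True)
    print('t',round(s['time_s'],2),'pos',s['ee_pos'].round(1),'rot',s['eef_rot'].round(1),'q',s['qpos'].round(0),'F',s['contact_force'].round(1),'w',round(s['grip_width'],1))
    print('ROW',(Rc.inv()*Rt).as_rotvec(degrees=True).round(2),(Rc.inv().apply(np.array(pos)-s['ee_pos'])/1000).round(4))
def grasp(p,az,r,h):
    "tool pose on head at azimuth az (rad, head frame), closing tangentially; TCP height h over tilt axis"
    M,H,ax=model(p)
    t=np.array([np.sin(az),-np.cos(az),0]); z=np.array([0,0,-1.]); x=np.cross(t,z)
    return H*R.from_matrix(np.c_[x,t,z]), ax+H.apply([r*np.cos(az),r*np.sin(az),h])
E
python3 -m inch '[[0,0,0,0,0,-0.03,0.0918],[0,0,0,0,0,-0.06,0.0918],[0,0,0,0,0,-0.1,0.0918]]'
python3 -m inch '[[0,0,0,-0.0287,-0.0243,0,0.0918],[0,0,0,-0.0574,-0.0487,0,0.0918],[0,0,0,-0.0861,-0.073,0,0.0918],[0,0,0,-0.1148,-0.0974,0,0.0918],[0,0,0,-0.1435,-0.1217,0,0.0918]]'
python3 -m inch '[[0,0,0,-0.0287,-0.0243,0,0.0918],[0,0,0,-0.0574,-0.0487,0,0.0918],[0,0,0,-0.0861,-0.073,0,0.0918],[0,0,0,-0.1148,-0.0974,0,0.0918],[0,0,0,-0.1435,-0.1217,0,0.0918]]'
python3 -m inch '[[0,0,0,-0.0287,-0.0243,0,0.04],[0,0,0,-0.0574,-0.0487,0,0.04],[0,0,0,-0.0861,-0.073,0,0.04],[0,0,0,-0.1148,-0.0974,0,0.04],[0,0,0,-0.1435,-0.1217,0,0.04]]'
python3 -m inch '[[0,0,0,-0.0287,-0.0243,0,0.04],[0,0,0,-0.0574,-0.0487,0,0.04],[0,0,0,-0.0861,-0.073,0,0.04],[0,0,0,-0.1148,-0.0974,0,0.04],[0,0,0,-0.1435,-0.1217,0,0.04]]'
python3 - <<'E'
from h import *
p=np.load('p.npy'); p[4]=.08
np.save('p.npy',p)
goto(*grasp(p,np.pi/2+1.92-p[4],66,150))
E
```

```text
time_s: 4.5
ee_pos: [165.8, 601.3, 325.8]
eef_rot: [-179.8, 0.0, 164.6]
contact_force: [-0.2, 1.6, 0.6]
grip_width: 91.6
grasp_force: 0.0
time_s: 4.92
ee_pos: [272.7, 445.5, 326.9]
eef_rot: [180.0, 0.0, 164.6]
contact_force: [1.4, 0.4, 0.9]
grip_width: 91.9
grasp_force: 0.0
time_s: 5.33
ee_pos: [378.7, 289.9, 327.0]
eef_rot: [180.0, 0.0, 164.6]
contact_force: [0.8, 1.1, -0.3]
grip_width: 91.5
grasp_force: 0.0
time_s: 5.75
ee_pos: [484.8, 134.5, 327.1]
eef_rot: [180.0, 0.0, 164.6]
contact_force: [0.4, 1.0, 0.1]
grip_width: 62.9
grasp_force: 0.0
time_s: 6.17
ee_pos: [590.8, -20.8, 326.9]
eef_rot: [180.0, 0.0, 164.6]
contact_force: [1.1, 1.2, 0.0]
grip_width: 40.0
grasp_force: 0.0
t 6.17 pos [590.8 -20.8 326.9] rot [180.    0.  164.6] q [-23.  19.  28.  88.  -9.  76.  80.] F [1.1 1.2 0. ] w 40.0
ROW [ 9.19 -9.04 59.6 ] [0.0034 0.0161 0.0389]
```

```bash
python3 -m inch '[[1.4,-1.4,7,0,0,0,0.04],[2.5,-2.5,13.5,0,0,0,0.04],[3.5,-3.5,20,0,0,0,0.04],[4.6,-4.5,26,0,0,0,0.04],[5.5,-5.5,32,0,0,0,0.04]]' >/dev/null
python3 - <<'E'
from h import *
p=np.load('p.npy')
goto(*grasp(p,np.pi/2+1.92-p[4],66,150))
E
```

```text
t 6.58 pos [590.  -19.2 326.8] rot [-176.3    6.8  132.5] q [-34.  18.  36.  90.  -3.  73.  43.] F [-0.1  0.4 -0.6] w 39.9
ROW [ 4.03 -3.31 27.23] [0.0142 0.0138 0.0365]
```

```bash
python3 -m inch '[[0.9,-0.7,6,0.003,0.003,0.009,0.04],[1.8,-1.5,12,0.006,0.006,0.018,0.04],[2.7,-2.2,18,0.009,0.009,0.027,0.04],[3.6,-3,24,0.012,0.012,0.034,0.04],[4,-3.3,27.2,0.0142,0.0138,0.0365,0.04]]' >/dev/null
python3 - <<'E'
from h import *
p=np.load('p.npy')
c=imaging.camera('scene'); cv2.imwrite('pics/s1.png',cv2.resize(c['pixels'][150:390,170:470,::-1],None,fx=2.4,fy=2.4))
goto(*grasp(p,np.pi/2+1.92-p[4],66,62))
E
```

```text
t 7.05 pos [591.5  -2.1 286.3] rot [-176.6   11.8  105.2] q [-41.  23.  42.  92.  -3.  71.  14.] F [ 0.   1.9 -0.6] w 39.9
ROW [-0.09 -0.04  0.09] [-0.0026 -0.0002  0.0868]
```

View pics/s1.png

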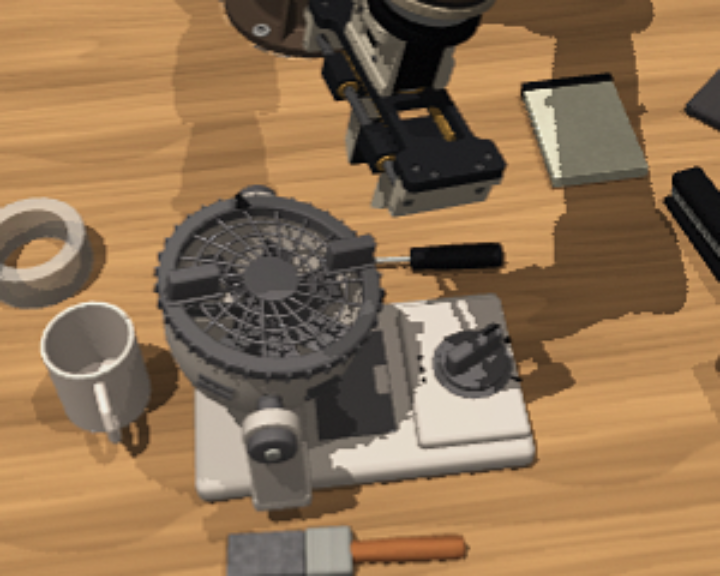

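The gripper, at (430,150) in the crop, hovers over the front grip at (352,250). The way down is clear, so I'll descend in guarded steps.

```bash
python3 -m inch '[[0,0,0,-0.0015,0,0.025,0.04],[0,0,0,-0.0026,0,0.05,0.04],[0,0,0,-0.0026,0,0.068,0.04],[0,0,0,-0.0026,0,0.068,0.04]]'
python3 -m inch '[[0,0,0,0,0,0.007,0.04],[0,0,0,0,0,0.014,0.04],[0,0,0,0,0,0.019,0.04],[0,0,0,0,0,0.019,0.04]]'
python3 -m inch '[[0,0,0,0,0,0,0.021],[0,0,0,0,0,0,0.021],[0,0,0,0,0,0,0.021],[0,0,0,0,0,0,0.021],[0,0,0,0,0,0,0.021]]' 8
python3 - <<'E'
from h import *
p=np.load('p.npy')
goto(*grasp(p,np.pi/2+1.92-p[4],66,62))
E
```

```text
time_s: 7.38
ee_pos: [590.3, -22.1, 219.2]
eef_rot: [-176.4, 11.7, 105.5]
contact_force: [-0.9, 0.3, 0.1]
grip_width: 40.0
grasp_force: 0.0
time_s: 7.72
ee_pos: [592.2, -25.3, 203.2]
eef_rot: [-176.6, 11.8, 105.5]
contact_force: [-0.3, -0.4, -0.1]
grip_width: 39.9
grasp_force: 0.0
time_s: 8.13
ee_pos: [592.5, -25.1, 203.8]
eef_rot: [-176.7, 11.8, 105.5]
contact_force: [-0.3, 0.0, 0.1]
grip_width: 21.2
grasp_force: 0.0
t 8.13 pos [592.5 -25.1 203.8] rot [-176.7   11.8  105.5] q [-38.  27.  40.  99.  -6.  60.  17.] F [-0.3  0.   0.1] w 21.2
ROW [ 0.07 -0.05  0.35] [ 0.0025 -0.0002  0.0013]
```

```bash
python3 -m inch '[[0,0,5,0.0022,0.0057,0.0,0.021],[0,0,10,0.0015,0.0115,0.0,0.021],[0,0,15,0.0003,0.0171,0.0,0.021],[0,0,20,-0.0015,0.0226,0.0,0.021],[0,0,25,-0.0037,0.0279,0.0,0.021]]'
python3 -m inch '[[0,0,5,-0.0003,0.0057,0,0.021],[0,0,10,-0.001,0.0115,0,0.021],[0,0,15,-0.0022,0.0171,0,0.021],[0,0,20,-0.004,0.0226,0,0.021],[0,0,25,-0.0062,0.0279,0,0.021]]'
python3 - <<'E'
from h import *
p=np.load('p.npy')
goto(*grasp(p,np.pi/2+1.92-p[4]-np.radians(50),66,62))
marks('top',['lock_mark','grip_a','grille_arrow'])
E
```

```text
time_s: 8.55
ee_pos: [619.7, -21.9, 202.6]
eef_rot: [178.0, 12.1, 79.7]
contact_force: [-3.1, -0.6, 1.8]
grip_width: 21.0
grasp_force: 1.5
time_s: 8.97
ee_pos: [645.9, -32.3, 204.6]
eef_rot: [173.1, 10.1, 54.3]
contact_force: [-4.5, -0.4, -0.1]
grip_width: 21.0
grasp_force: 1.4
t 8.97 pos [645.9 -32.3 204.6] rot [173.1  10.1  54.3] q [-41.  36.  53.  92. -18.  64. -22.] F [-4.5 -0.4 -0.1] w 21.0
ROW [-0.11 -0.01  0.11] [0.0001 0.0007 0.0007]
top lock_mark 0.84 [609.3   4.7 165.2]
top grip_a 0.95 [ 579.5 -134.7  240.9]
top grip_a 0.64 [642.3 -32.4 218.8]
top grille_arrow 0.7 [534.5 -41.7 193.9]
```

```bash
python3 -m inch '[[0,0,5,-0.0003,0.0057,0,0.021],[0,0,10,-0.001,0.0115,0,0.021],[0,0,15,-0.0022,0.0171,0,0.021],[0,0,20,-0.004,0.0226,0,0.021],[0,0,25,-0.0062,0.0279,0,0.021]]'
python3 -m inch '[[0,0,5,-0.0003,0.0057,0,0.021],[0,0,10,-0.001,0.0115,0,0.021],[0,0,15,-0.0022,0.0171,0,0.021]]'
python3 - <<'E'
from h import *
p=np.load('p.npy')
goto(*grasp(p,np.pi/2+1.92-p[4]-np.radians(90),66,62))
marks('top',['lock_mark'])
E
```

```text
time_s: 9.58
ee_pos: [665.3, -52.1, 209.1]
eef_rot: [169.5, 6.2, 29.5]
contact_force: [-3.5, 0.8, -1.0]
grip_width: 21.1
grasp_force: 1.4
time_s: 9.83
ee_pos: [672.1, -67.4, 212.3]
eef_rot: [168.3, 3.3, 14.8]
contact_force: [-3.1, 1.5, -0.2]
grip_width: 21.2
grasp_force: 1.4
t 9.83 pos [672.1 -67.4 212.3] rot [168.3   3.3  14.8] q [-40.  42.  63.  87. -27.  69. -51.] F [-3.1  1.5 -0.2] w 21.2
ROW [-0.17  0.    0.32] [-0.0002  0.0015  0.0008]
top lock_mark 0.69 [578.1  -8.1 190.1]
top lock_mark 0.59 [608.4   2.9 167.2]
```

```bash
python3 -m inch '[[0,0,3,-0.0001,0.0035,0,0.021],[0,0,6,-0.0004,0.0069,0,0.021],[0,0,9,-0.0008,0.0103,0,0.021],[0,0,12,-0.0014,0.0137,0,0.021],[0,0,14,-0.002,0.016,0,0.021]]'
python3 - <<'E'
from h import *
p=np.load('p.npy')
goto(*grasp(p,np.pi/2+1.92-p[4]-np.radians(104),66,62))
marks('top',['lock_mark','grip_a','grille_arrow'])
E
```

```text
time_s: 10.35
ee_pos: [673.6, -78.2, 214.5]
eef_rot: [168.2, 0.6, 1.4]
contact_force: [-7.0, 13.2, 3.6]
grip_width: 23.2
grasp_force: 6.4
t 10.35 pos [673.6 -78.2 214.5] rot [168.2   0.6   1.4] q [-40.  44.  66.  87. -30.  70. -61.] F [-7.  13.2  3.6] w 23.2
ROW [-0.53  0.18  0.75] [0.0007 0.0064 0.0006]
top lock_mark 0.98 [609.3   3.9 168.1]
top grip_a 0.66 [669.7 -73.8 229.8]
top grip_a 0.57 [549.1 -93.8 226. ]
top grille_arrow 0.84 [592.9  -5.6 187.7]
```

```bash
python3 -m inch '[[0,0,1,0,0.001,0,0.021],[0,0,2,-0.0001,0.0023,0,0.021],[0,0,3,-0.0002,0.0035,0,0.021],[0,0,4,-0.0002,0.005,0,0.021],[0,0,4,-0.0002,0.005,0,0.021]]' 40
python3 - <<'E'
from h import *
p=np.load('p.npy')
goto(*grasp(p,np.pi/2+1.92-p[4]-np.radians(108),66,62))
marks('top',['lock_mark','grip_a','grille_arrow'])
E
```

```text
time_s: 10.97
ee_pos: [674.7, -87.4, 216.8]
eef_rot: [167.9, -0.4, -2.5]
contact_force: [-0.7, 2.0, -0.9]
grip_width: 20.6
grasp_force: 1.0
t 10.97 pos [674.7 -87.4 216.8] rot [167.9  -0.4  -2.5] q [-39.  45.  67.  87. -31.  70. -64.] F [-0.7  2.  -0.9] w 20.6
ROW [-0.15 -0.01  0.65] [-0.0002  0.0015  0.0009]
top lock_mark 0.68 [609.    5.7 165.8]
top grip_a 0.64 [672.9 -83.1 229.9]
top grip_a 0.55 [547.8 -79.4 230.4]
top grille_arrow 0.94 [607.   -2.3 187.7]
```

```bash
python3 -m inch '[[0,0,1,0,0.001,0,0.021],[0,0,1,0,0.002,0,0.021],[0,0,2,0,0.003,0,0.021],[0,0,2,0,0.004,0,0.021],[0,0,2,0,0.004,0,0.021]]'
python3 - <<'E'
from h import *
p=np.load('p.npy')
goto(*grasp(p,np.pi/2+1.92-p[4]-np.radians(110),66,62))
p[4]=1.9;print(fit(observe(4),p).round(3))
c=imaging.camera('top');cv2.imwrite('pics/t2.png',cv2.resize(c['pixels'][120:280,250:460,::-1],None,fx=3.5,fy=3.5))
E
```

```text
time_s: 11.58
ee_pos: [674.5, -89.0, 216.9]
eef_rot: [168.1, -0.8, -4.6]
contact_force: [-4.6, 12.4, 1.6]
grip_width: 21.3
grasp_force: 6.0
t 11.58 pos [674.5 -89.  216.9] rot [168.1  -0.8  -4.6] q [-39.  45.  67.  87. -31.  71. -66.] F [-4.6 12.4  1.6] w 21.3
ROW [-0.35  0.08  0.52] [-0.0001  0.0022  0.0007]
[ 6.07869e+02 -9.87710e+01 -1.58100e+00  2.08000e-01  1.93400e+00
  1.33500e+00]
```

View pics/t2.png

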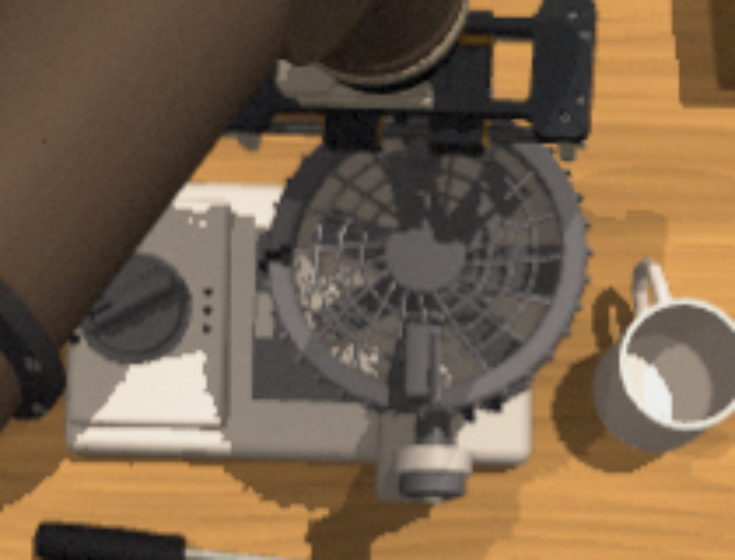

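The grille is home: in the crop the arrow meets the mark at (275,255), the grip at (420,365) lines up with the yoke, and pushing on meets the stop at 12 N. Now I'll release and retreat.

```bash
python3 -m inch '[[0,0,0,0,-0.003,0,0.03],[0,0,0,0,-0.006,0,0.04],[0,0,0,0,-0.006,0,0.04],[0,0,0,0,-0.006,0,0.04]]'
python3 -m inch '[[0,0,0,0,0,-0.02,0.04],[0,0,0,0,0,-0.045,0.04],[0,0,0,0,0,-0.07,0.04],[0,0,0,0,0,-0.1,0.04],[0,0,0,0,0,-0.1,0.04]]'
python3 - <<'E'
from h import *
p=np.load('p.npy'); p[4]=1.9;o=observe(3);q=fit(o,p);print(q.round(3))
sw=np.mean([v for k,v in o if k=='switch_grip' and v[2]>70],0);print(sw)
goto(R.from_euler('xyz',[180,0,119.4],degrees=True),[610,83.5,190])
E
```

```text
time_s: 14.77
ee_pos: [675.4, -87.6, 217.0]
eef_rot: [167.7, -1.0, -4.8]
contact_force: [-0.2, -0.8, 1.5]
grip_width: 39.1
grasp_force: 0.0
time_s: 15.18
ee_pos: [677.3, -66.7, 320.5]
eef_rot: [167.7, -1.4, -4.7]
contact_force: [-1.2, -1.2, 0.4]
grip_width: 39.8
grasp_force: 0.0
[ 6.08432e+02 -9.88750e+01 -1.57500e+00  2.09000e-01  1.92400e+00
  1.64000e+00]
[609.80573531  71.86543344  94.42784131]
t 17.28 pos [675.3 -65.7 314.5] rot [167.8  -0.9  -4.8] q [-41.  41.  70.  78. -27.  81. -70.] F [ 0.8  0.1 -0.3] w 40.2
ROW [   8.     12.69 -123.71] [-0.0795 -0.1661  0.0901]
```

```bash
python3 -m inch '[[0,0,0,-0.0156,-0.0286,-0.0035,0.04],[0,0,0,-0.0312,-0.0572,-0.007,0.04],[0,0,0,-0.0468,-0.0858,-0.0105,0.04],[0,0,0,-0.0624,-0.1144,-0.014,0.04],[0,0,0,-0.078,-0.143,-0.0175,0.04]]' >/dev/null
python3 -m inch '[[0.45,0.71,-6.95,0,0,0,0.04],[0.9,1.42,-13.9,0,0,0,0.04],[1.35,2.13,-20.85,0,0,0,0.04],[1.8,2.84,-27.8,0,0,0,0.04],[2.25,3.55,-34.7,0,0,0,0.04]]' >/dev/null
python3 -m inch '[[0.45,0.71,-6.95,0,0,0,0.04],[0.9,1.42,-13.9,0,0,0,0.04],[1.35,2.13,-20.85,0,0,0,0.04],[1.8,2.84,-27.8,0,0,0,0.04],[2.25,3.55,-34.7,0,0,0,0.04]]' >/dev/null
python3 -m inch '[[0.45,0.71,-6.95,0,0,0,0.04],[0.9,1.42,-13.9,0,0,0,0.04],[1.35,2.13,-20.85,0,0,0,0.04],[1.8,2.84,-27.8,0,0,0,0.04],[2.25,3.55,-34.7,0,0,0,0.04]]' >/dev/null
python3 - <<'E'
from h import *
goto(R.from_euler('xyz',[180,0,119.4],degrees=True),[610,83.5,140])
E
```

```text
t 18.95 pos [609.7  83.4 300.3] rot [178.4   1.7 100.1] q [-42.  23.  41.  89. -14.  72.  11.] F [-0.6 -0.1 -0.2] w 40.4
ROW [  1.25   1.97 -19.29] [ 0.0048 -0.004   0.1602]
```

```bash
python3 -m inch '[[0.4,0.6,-6,0.001,-0.001,0.03,0.04],[0.8,1.3,-12,0.002,-0.002,0.06,0.04],[1.2,1.9,-18,0.003,-0.003,0.09,0.04],[1.25,1.97,-19.3,0.004,-0.0035,0.125,0.04],[1.25,1.97,-19.3,0.0048,-0.004,0.16,0.04]]' >/dev/null
python3 - <<'E'
from h import *
c=imaging.camera('scene'); cv2.imwrite('pics/s3.png',cv2.resize(c['pixels'][200:380,200:440,::-1],None,fx=3,fy=3))
goto(R.from_euler('xyz',[180,0,119.4],degrees=True),[610,83.5,63])
E
```

```text
t 19.42 pos [606.5  83.1 132. ] rot [-1.795e+02 -1.000e-01  1.191e+02] q [-34.  31.  31. 100. -19.  55.  34.] F [-1.5 -0.1 -4.9] w 40.2
ROW [-0.47 -0.09 -0.31] [-0.0014  0.0038  0.069 ]
```

View pics/s3.png

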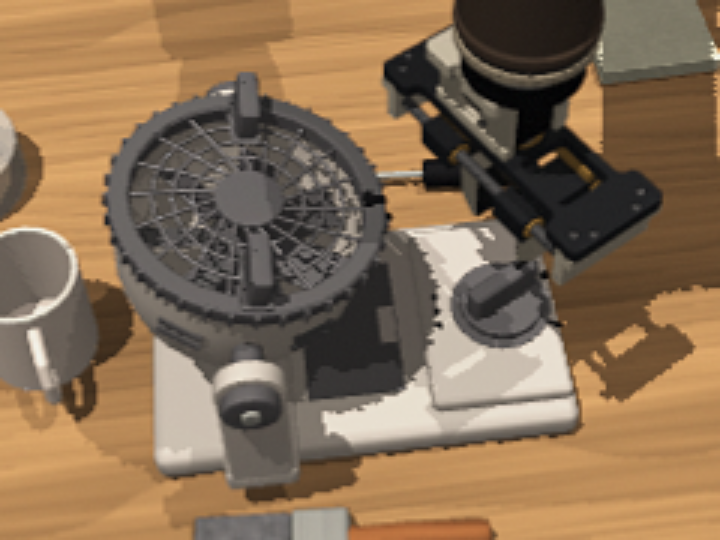

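The crop shows the grille locked, with its arrow at the mark (375,197), and the gripper clear of the head above the switch bar (505,285). I'll descend onto the bar and pinch it.

```bash
python3 -m inch '[[0,0,0,0,0,0,0.04],[0,0,0,0,0,0.02,0.04],[0,0,0,0,0,0.04,0.04],[0,0,0,0,0,0.055,0.04],[0,0,0,0,0,0.055,0.04]]'
python3 -m inch '[[0,0,0,0,0,0.01,0.04],[0,0,0,0,0,0.021,0.04],[0,0,0,0,0,0.021,0.04],[0,0,0,0,0,0.021,0.04]]'
python3 - <<'E'
from h import *
goto(R.from_euler('xyz',[180,0,119.4],degrees=True),[610,83.5,63])
E
```

```text
time_s: 19.83
ee_pos: [609.9, 83.8, 84.8]
eef_rot: [-179.9, 0.0, 119.1]
contact_force: [-0.8, -0.5, 0.8]
grip_width: 39.8
grasp_force: 0.0
time_s: 20.17
ee_pos: [610.2, 83.7, 64.2]
eef_rot: [-180.0, 0.0, 119.1]
contact_force: [0.5, 0.3, -0.1]
grip_width: 40.4
grasp_force: 0.0
t 20.17 pos [610.2  83.7  64.2] rot [-180.     0.   119.1] q [-32.  36.  29. 103. -23.  47.  37.] F [ 0.5  0.3 -0.1] w 40.4
ROW [-0.01  0.03 -0.31] [-0.     -0.0003  0.0012]
```

```bash
python3 -m inch '[[0,0,0,0,0,0,0.01],[0,0,0,0,0,0,0.01],[0,0,0,0,0,0,0.01],[0,0,0,0,0,0,0.01],[0,0,0,0,0,0,0.01]]' 15
python3 -m inch '[[0,0,6,0,0,0,0.01],[0,0,12,0,0,0,0.01],[0,0,18,0,0,0,0.01],[0,0,24,0,0,0,0.01],[0,0,30,0,0,0,0.01]]'
python3 -m inch '[[0,0,6,0,0,0,0.01],[0,0,12,0,0,0,0.01],[0,0,18,0,0,0,0.01],[0,0,24,0,0,0,0.01],[0,0,30,0,0,0,0.01]]'
python3 -m inch '[[0,0,2,0,0,0,0.01],[0,0,3,0,0,0,0.01],[0,0,3,0,0,0,0.01],[0,0,3,0,0,0,0.01]]'
python3 -c "
from h import *
s=env.read_state();print(s['moment'],s['qpos'].round(0))"
```

```text
time_s: 20.58
ee_pos: [610.1, 83.5, 64.3]
eef_rot: [-180.0, 0.0, 119.1]
contact_force: [-1.0, 0.3, 1.5]
grip_width: 14.9
grasp_force: 15.0
time_s: 21.0
ee_pos: [609.7, 83.4, 64.3]
eef_rot: [-180.0, 0.0, 88.8]
contact_force: [-4.0, -0.3, 5.0]
grip_width: 14.8
grasp_force: 15.0
time_s: 21.42
ee_pos: [609.4, 83.5, 64.3]
eef_rot: [-180.0, 0.0, 58.8]
contact_force: [-4.5, -0.4, 5.1]
grip_width: 15.1
grasp_force: 15.0
time_s: 21.75
ee_pos: [609.4, 83.5, 64.2]
eef_rot: [-180.0, 0.1, 56.1]
contact_force: [-4.1, -0.3, 5.6]
grip_width: 15.2
grasp_force: 15.5
[-0.19121345  1.02851952  0.33484853] [-42.  41.  46. 104. -37.  52. -13.]
```

Turned to the stop. I'll release, lift off and verify.

```bash
python3 -m inch '[[0,0,0,0,0,0,0.04],[0,0,0,0,0,0,0.04],[0,0,0,0,0,0,0.04],[0,0,0,0,0,0,0.04],[0,0,0,0,0,0,0.04]]'
python3 -m inch '[[0,0,0,0,0,-0.02,0.04],[0,0,0,0,0,-0.05,0.04],[0,0,0,0,0,-0.08,0.04],[0,0,0,0,0,-0.11,0.04],[0,0,0,0,0,-0.14,0.04]]'
python3 -m inch '[[0,0,0,0,0,-0.03,0.04],[0,0,0,-0.02,0.0,-0.06,0.04],[0,0,0,0,0.0,-0.1,0.04],[0,0,0,0,0,-0.1,0.04],[0,0,0,0,0,-0.1,0.04]]'
python3 - <<'E'
from h import *
p=np.load('p.npy'); p[4]=1.9;print(fit(observe(3),p).round(3))
c=imaging.camera('scene'); cv2.imwrite('pics/s4.png',cv2.resize(c['pixels'][200:380,200:440,::-1],None,fx=3,fy=3))
E
```

```text
time_s: 22.17
ee_pos: [610.3, 83.6, 63.9]
eef_rot: [180.0, 0.0, 56.1]
contact_force: [-0.1, -0.8, -0.2]
grip_width: 39.1
grasp_force: 0.0
time_s: 22.58
ee_pos: [609.9, 83.5, 205.4]
eef_rot: [180.0, 0.0, 56.1]
contact_force: [0.1, -0.0, 0.5]
grip_width: 40.2
grasp_force: 0.0
time_s: 23.0
ee_pos: [611.5, 84.5, 306.1]
eef_rot: [179.8, -0.2, 56.2]
contact_force: [0.3, -0.2, -0.0]
grip_width: 40.3
grasp_force: 0.0
[ 6.08006e+02 -9.91330e+01 -1.58300e+00  2.18000e-01  1.91600e+00
  1.41300e+00]
```

View pics/s4.png

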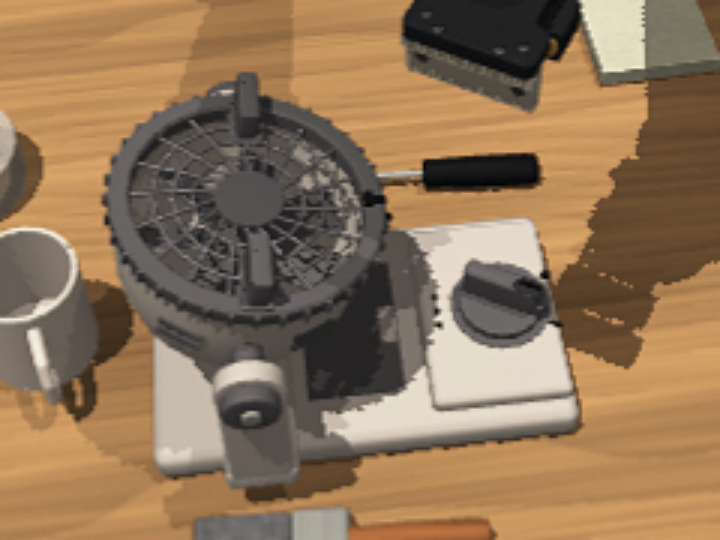

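The grille arrow is at the mark (375,197), the switch bar has turned to the on bar near (550,320), the tilt is unchanged (0.218) and the gripper is clear.

```bash
python3 -c "
from rig import env; print(env.sign_off())"
```

```text
the job is handed in; nothing more can be done
None
```

I turned the grille until it snapped home at the closed mark, then turned the switch to on. In the last picture both were in place, the head's tilt was unchanged and the gripper was clear; the job is handed in, but sign-off returned no verdict.

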